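Raise the dust hood's window to its mark and start the extraction

TASK

With the fingertips under the yellow lip, push the clear sliding window of the green dust hood up until the red pointer at the end of the lip stands within the orange band on the rail. Then press the green button and draw back. Do not pinch the lip or press the red button, and leave everything else where it lies.

Things in the scene. Friction and masses are not known exactly. Their poses are not given: they have to be found in the camera images.
- hood: green dust hood fixed to the table, standing turned about the vertical: grey base plate 370 deep x 440 wide x 20 mm, 365 mm tall; origin at the middle of the base's front edge, on the table; x into the hood, y to its left, z up. Two green rails, 390 mm apart, lean 40 deg back from vertical and carry the window. Below the lip the front is open, free for 100 mm behind it
- lip (a point): centre of the flat underside of the yellow lip at the window's foot. Axes of the window: z up the slope, y to the hood's left along the lip, x into the hood and 40 deg down, square to the pane. Lip: 290 mm long (y), 35 deep (x; this point is 17.5 from its front edge), 10 thick, a 3 mm strip on top. The pane goes 130 mm up from there, its bottom level with the underside, so fingers may go below it
- sash (a joint): travel of the window up the slope, m, 0 (lowest stop) to 0.21 (top stop), along (0.643, 0, 0.766) of the hood's frame. A dark counterweight outside the left rail sinks as it rises (keep off it). The window stays where it is left; moving it takes about 2 to 4 N along the slope
- pointer (a point): middle of the tip of the red pointer, a thin 4 mm bar sticking out from the right end (hood's -y) of the lip, moving with the window; axes as lip
- band (a point): the middle height of the orange band, on the right rail; the band is 20 mm tall along the slope and 40 mm wide, lying just outside the pointer's tip, and is clamped fast there (its place differs from run to run). The pointer is at its middle when pointer and band coincide; axes as lip
- start_top (a point): centre of the top of the green push button, 34 mm diameter, on a grey switch box 75 x 75 x 50 mm fixed to the table; press straight down
- start (a joint): how far the green button is pressed, m, 0 (out) to 0.006 (fully down, about 5 N); springs back. It counts as pressed beyond 0.004
- stop_top (a point): centre of the top of the red push button, like the green one but on a yellow box beside it (the two boxes may change places); do not press
- stop (a joint): how far the red button is pressed, m, 0 to 0.006
- blank: octagonal pale wood blank, 120 mm across, 30 mm thick, lying loose inside the hood; origin centre of underside. Leave alone
- battery: black tool battery, 110 x 70 x 60 mm, loose on the table; origin centre of underside. Leave alone
- glue: yellow glue bottle with red cap, 56 mm diameter, 150 mm tall, loose, standing; origin centre of underside. Leave alone
- offcut: brown wood offcut, 130 x 35 x 25 mm, loose on the table in front of the hood; origin centre of underside. Leave alone
- pencil: green pencil, 160 x 9 x 9 mm, loose on the table; origin centre of underside. Leave alone
- blade: steel saw blade lying flat, 160 mm diameter, 4 mm thick, loose; origin centre of underside. Leave alone
- driver: screwdriver lying on the table, loose; origin on its underside. Leave alone
There are look-alikes about, which are no part of the job. What is shaped like the part that bears start_top but blue, pink or turquoise is not meant.

How it is judged:
By the outcome, as a careful person would: the job done as asked, in the order asked, and still so for the second after the job is handed in, with the robot touching nothing.
It also fails if it takes over 53 s, if anything falls off the work surface, if the arm or the gripper's body presses on something with over 40 N, if the wrist force passes 120 N, or if a joint passes its speed limit or range.

ROBOT

A 7-joint arm with a two-finger parallel gripper is mounted at the origin on the work surface. World frame = base frame: x ahead of the robot, y to its left, z up, the work surface at z = 0. Lengths are in m, angles in degrees, forces in N, time in s.
With the tool pointing down it reaches from about 0.425 to 0.875 m from the base axis. Payload 4.7 kg.
Tool frame: the origin (TCP) lies on the centre line of the jaws, within the pads' length; the fingertips stand 19 mm ahead of it and the grasp point (between the pads) is the TCP; z points along the fingers, y is the line along which they close (so a half turn about z gives the same grasp; the last joint's range is limited). The gripper opens to 87 mm and grips with 3 to 60 N. Pads are 19 mm wide; open, the fingers measure 117 mm over their backs; the gripper's body (75 mm by 190 mm) begins 51 mm behind the grasp point.
Start: joints at [-72.244, 18.392, -4.016, 83.108, 1.295, 78.541, -3.26], TCP at [0.19, 0.622, 0.242] pointing down, gripper open.
Joint ranges: [-163.93, 163.93], [-17.29, 119.83], [-79.2, 71.16], [3.27, 140.29], [-89.18, 269.18], [5.43, 117.66], [-154.24, 154.24]. Speed limits (degrees/s): [147.25, 147.25, 180, 180, 180, 180, 180].

INTERFACE

Orientations are given as [roll, pitch, yaw] about the fixed x, y, z axes, in that order (R = Rz(yaw) Ry(pitch) Rx(roll)).
In Python, from cell import env, imaging gives the robot as it stands.
- The arm moves only by the shell command python3 -m crank 'ROWS' [OPENING] [FORCE]. ROWS is JSON, a list of rows, each an object of numbers: "x", "y", "z": the shift along the tool's x, y, z in m; "turn": the turn about the tool's z in rad. In form: [{"x": .., "y": .., "z": .., "turn": ..}, ...]. A call has 1 to 12 rows; each row is the pose to reach, as a shift and turn from the pose commanded when the call began, along the tool's axes at that moment; what a row does not reach only later rows make up. A row lasts 1/8 s, in which the tool goes at most 62.5 mm and 10.7 degrees, less where a joint would pass 70% of its speed; a pose out of reach is approached as far as the arm can. A call with a gripper value outside its range is refused whole. OPENING is the finger opening in m, from 0 to 0.087, set as the call begins (- or left out, the last holds). The fingers move at their own pace and stop on an object; FORCE is the grip in N (left out, the last holds). Time passes only in rows, so rows that repeat a pose let the fingers close. It gives the time, the measured TCP pose, the force, the opening and the grip force at its end, in the units of the state.
- env.get_obs(): the state, without advancing time (a new reading comes with each control period).
- imaging.read_camera(name): name is "side" or "top"; returns the picture (480x640x3 uint8, red, green, blue); there is no depth.
- imaging.get_calibration(name): a dict with "camera_matrix" (3x3 intrinsics, pixels), "position" and "attitude" of the camera in the world. Camera axes: x right, y up, looking along -z (the intrinsics and any distortion apply to the point x, -y, -z); pixel columns grow to the right and rows downward; lengths in m; the calibration is good to about 2 mm. A picture is of the moment at which its call begins. get_calibration takes no time and is no camera call.
- env.sign_off(): hands the job in; it is judged then, once.
The state is a dict: "time_s": time; "qpos": joint angles; "joint_velocities": joint speeds; "effort": joint torques, N m; "tool_pos": TCP position; "tool_rot": TCP orientation; "force": force on the tool from outside, world axes, zero at the start; "wrist_torque": the same for the moment, N m; "grip_width": finger opening in m; "grasp_force": force on a finger pad.
Only numpy, scipy, OpenCV 4.12 (cv2) and the standard library are available. Lean on these libraries where they do the work, as an engineer would, in place of code of your own. Each camera call takes 0.05 s, during which the arm holds its last target. There are 200 camera calls.

## Working session

There is one attempt and no reset: what is moved stays moved. The work goes in short steps, Python scripts to look and compute and a shell command to move; the robot and the scene stay as the last step left them, time stands still between calls to the robot, and variables do not carry over. Pictures are saved under pics/ and viewed, at most 10 in all, crops included, and the job is handed in when it is done.

```bash
mkdir -p pics; ls; python3 - <<'E'
from cell import env, imaging
import cv2
for n in("side","top"):
    cv2.imwrite(f"pics/{n}0.png",imaging.read_camera(n)[:,:,::-1]); print(n,imaging.get_calibration(n))
o=env.get_obs();print(o)
E
```

```text
pics
side {'camera_matrix': array([[517.58172796,   0.        , 313.56255262],
       [  0.        , 517.58172796, 238.10655103],
       [  0.        ,   0.        ,   1.        ]]), 'position': array([ 0.29506862, -1.28639217,  1.0686535 ]), 'attitude': array([ 51.89611443,   0.55559787, -11.50612699])}
top {'camera_matrix': array([[441.47675042,   0.        , 318.01055503],
       [  0.        , 441.47675042, 238.54791346],
       [  0.        ,   0.        ,   1.        ]]), 'position': array([ 0.35605275, -0.08362917,  1.28936451]), 'attitude': array([  9.58157448,   0.51996344, -88.40723825])}
{'time_s': 0.1, 'qpos': array([-72.24393036,  18.43500418,  -4.01617148,  83.16564513,
         1.29675931,  78.53971006,  -3.26118253]), 'joint_velocities': array([ 0.01846279, -0.02616631, -0.08220038, -0.20747159, -0.0888119 ,
       -0.00124103,  0.01996211]), 'effort': array([-4.04057855e-04, -4.92573094e+01, -4.06060964e-01, -3.13399243e+01,
       -6.40728185e-02,  3.95986461e-02,  6.87056649e-05]), 'tool_pos': array([0.18940024, 0.62133639, 0.24058863]), 'tool_rot': array([-1.79904968e+02,  6.79539201e-03,  1.63053256e+02]), 'force': array([ 0.24110878, -0.41192959, -0.19109579]), 'wrist_torque': array([-0.02587344,  0.00941657, -0.02194313]), 'grasp_force': 0.0, 'grip_width': 0.0869076028322114}
```

View pics/side0.png

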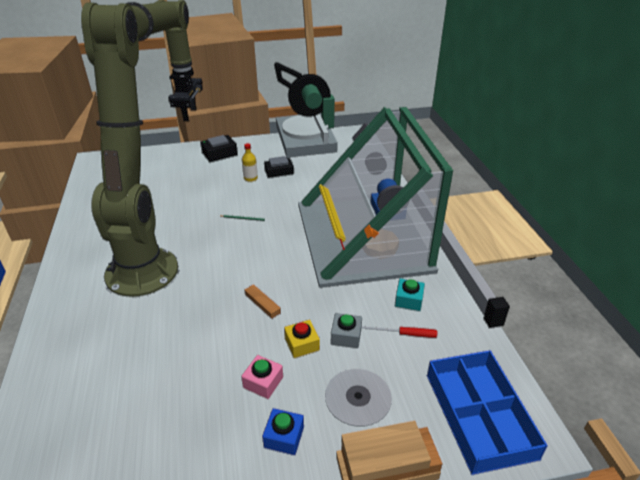

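View pics/top0.png

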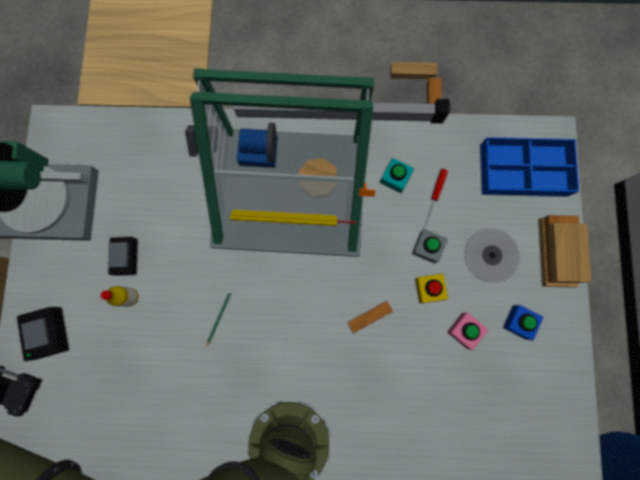

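The side view shows the grey box with the green button at (347,322) and the hood's lip from (323,187) to (342,240). The top view shows the lip from (231,215) to (336,220), the pointer tip near (354,222) and the orange band at (367,192).

Candidates for the green button, top-view pixels: grey box (431,244), turquoise (398,172), pink (471,332), blue (530,322). The red stop button on the yellow box is at (434,288). By the description it is the grey box. I'll check that in a crop and measure.

```bash
cat > h.py <<'E'
from cell import env, imaging
import numpy as np, cv2
from scipy.spatial.transform import Rotation as R
def P(n):
    c=imaging.get_calibration(n); Rw=R.from_euler('xyz',c['attitude'],degrees=True).as_matrix()@np.diag([1,-1,-1])
    return c['camera_matrix']@np.c_[Rw.T,-Rw.T@c['position']]
Pt,Ps=P('top'),P('side')
def tri(t,s):
    X=cv2.triangulatePoints(Pt,Ps,np.array(t,float).reshape(2,1),np.array(s,float).reshape(2,1))[:,0];X=X[:3]/X[3]
    return X,[np.round(proj(p,X)-q,1) for p,q in((Pt,t),(Ps,s))]
def proj(p,X):
    v=p@np.r_[X,1]; return v[:2]/v[2]
def onz(p,uv,z):
    A=p[:,:2]; H=np.c_[A,p[:,2]*z+p[:,3]]; w=np.linalg.solve(H,[*uv,1]); return np.r_[w[:2]/w[2],z]
E
python3 - <<'E'
from h import *
t=cv2.imread('pics/top0.png');s=cv2.imread('pics/side0.png')
def crop(i,x,y,w,h,k): return cv2.resize(i[y:y+h,x:x+w],None,fx=k,fy=k,interpolation=cv2.INTER_CUBIC)
a=crop(t,195,150,260,160,3)
cv2.imwrite('pics/ct.png',a)
cv2.imwrite('pics/cs.png',crop(s,290,170,160,190,3))
def blobs(i,lo,hi,nm):
    m=cv2.inRange(cv2.cvtColor(i,cv2.COLOR_BGR2HSV),lo,hi);n,_,st,c=cv2.connectedComponentsWithStats(m)
    print(nm,[(list(st[k]),np.round(c[k],1).tolist()) for k in range(1,n) if st[k][4]>8 and st[k][0]>190])
for nm,i in(('top',t),('side',s)):
    blobs(i,(20,150,120),(33,255,255),nm+' yellow')
    blobs(i,(6,190,150),(16,255,255),nm+' orange')
    blobs(i,(50,120,90),(75,255,255),nm+' green')
    blobs(i,(0,150,90),(4,255,255),nm+' red')
E
```

```text
top yellow [([np.int32(230), np.int32(210), np.int32(107), np.int32(15), np.int32(940)], [283.3, 216.7]), ([np.int32(419), np.int32(274), np.int32(29), np.int32(29), np.int32(370)], [432.0, 287.9])]
top orange []
top green [([np.int32(394), np.int32(166), np.int32(10), np.int32(10), np.int32(81)], [398.7, 170.3]), ([np.int32(428), np.int32(239), np.int32(11), np.int32(10), np.int32(91)], [432.9, 243.5]), ([np.int32(525), np.int32(317), np.int32(11), np.int32(11), np.int32(97)], [529.9, 322.1]), ([np.int32(467), np.int32(326), np.int32(11), np.int32(11), np.int32(99)], [472.2, 331.1])]
top red [([np.int32(432), np.int32(169), np.int32(15), np.int32(31), np.int32(185)], [439.2, 183.7]), ([np.int32(429), np.int32(282), np.int32(12), np.int32(12), np.int32(113)], [434.6, 287.3])]
side yellow [([np.int32(243), np.int32(150), np.int32(13), np.int32(16), np.int32(127)], [249.0, 157.9]), ([np.int32(249), np.int32(177), np.int32(8), np.int32(4), np.int32(15)], [252.4, 178.9]), ([np.int32(319), np.int32(185), np.int32(26), np.int32(56), np.int32(431)], [332.0, 213.0]), ([np.int32(285), np.int32(320), np.int32(34), np.int32(37), np.int32(589)], [303.2, 341.0])]
side orange [([np.int32(366), np.int32(226), np.int32(12), np.int32(11), np.int32(59)], [370.1, 230.9])]
side green [([np.int32(406), np.int32(280), np.int32(11), np.int32(8), np.int32(75)], [411.1, 283.4]), ([np.int32(341), np.int32(315), np.int32(12), np.int32(10), np.int32(97)], [346.8, 319.2]), ([np.int32(255), np.int32(360), np.int32(13), np.int32(12), np.int32(122)], [261.2, 365.2]), ([np.int32(275), np.int32(413), np.int32(15), np.int32(15), np.int32(168)], [282.4, 419.9])]
side red [([np.int32(245), np.int32(144), np.int32(5), np.int32(4), np.int32(17)], [247.2, 145.4]), ([np.int32(295), np.int32(323), np.int32(13), np.int32(11), np.int32(106)], [301.1, 327.8]), ([np.int32(400), np.int32(327), np.int32(37), np.int32(10), np.int32(260)], [418.2, 331.7])]
```

View pics/ct.png

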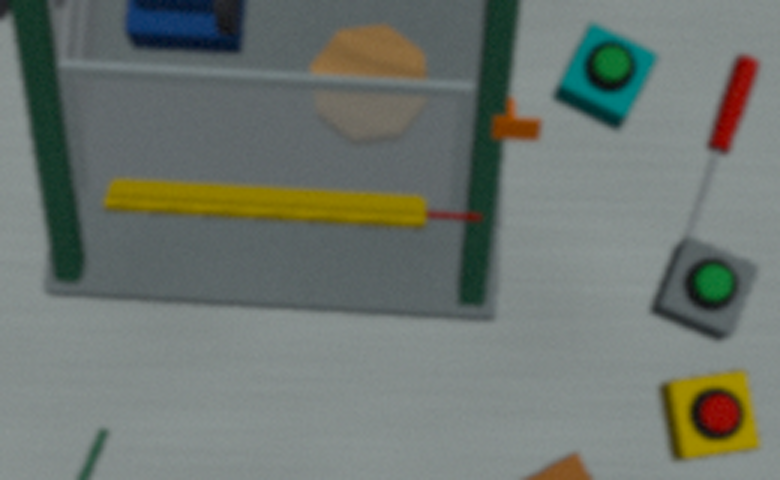

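View pics/cs.png

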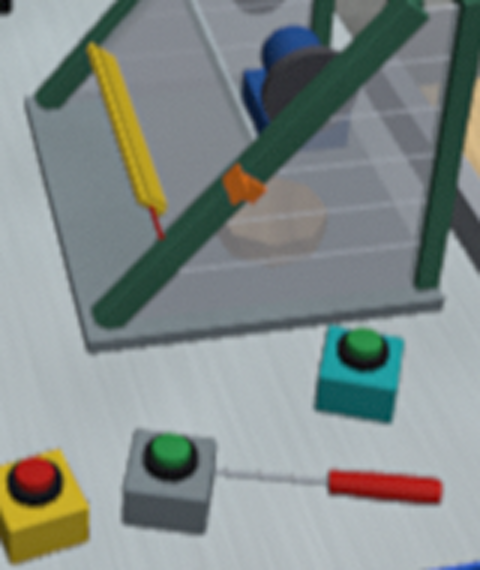

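```bash
python3 - <<'E'
from h import *
T=lambda x,y:((x+.5)/3-.5+195,(y+.5)/3-.5+150)
S=lambda x,y:((x+.5)/3-.5+290,(y+.5)/3-.5+170)
def show(n,t,s): X,e=tri(t,s); print(n,np.round(X,4),e); return X
print('top z0/z.02 L',onz(Pt,T(46,293),0),onz(Pt,T(46,290),.02),'R',onz(Pt,T(494,319),0),'side L',onz(Ps,S(27,100),.0),'R',onz(Ps,S(91,352),0))
show('start',(432.9,243.5),(346.8,319.2)); show('stop',(434.6,287.3),(301.1,327.8))
show('lipTopL(front bottom edge)',T(107,208),S(91,47)); show('lip R front',T(427,226),S(146,208))
show('lip centroid',(283.3,216.7),(332,213))
show('ptr',T(481,216),S(162,238))
show('band',T(517,127),S(246,186))
show('band R end',T(540,128),S(264,186))
E
```

```text
top z0/z.02 L [0.53856059 0.25286303 0.        ] [0.53867059 0.24784557 0.02      ] R [ 0.52448384 -0.18877508  0.        ] side L [0.54497868 0.26691116 0.        ] R [ 0.52834946 -0.18481795  0.        ]
start [ 0.5564 -0.3882  0.0678] [array([ 0., -0.]), array([-0.,  0.])]
stop [ 0.4346 -0.3913  0.0663] [array([ 0., -0.]), array([-0.,  0.])]
lipTopL(front bottom edge) [0.6021 0.1698 0.1278] [array([ 0.1, -1.2]), array([-0.7,  0.1])]
lip R front [ 0.5956 -0.1181  0.1191] [array([ 0.2, -1.4]), array([-0.9,  0.2])]
lip centroid [0.6133 0.0292 0.1094] [array([ 0. , -0.1]), array([-0.1,  0. ])]
ptr [ 0.6024 -0.1663  0.1189] [array([ 0. , -0.1]), array([-0.1,  0. ])]
band [ 0.6713 -0.1917  0.1886] [array([ 0.3, -1.9]), array([-1.2,  0.4])]
band R end [ 0.676  -0.2112  0.2004] [array([ 0.8, -5.1]), array([-3.3,  1. ])]
```

Positions make sense: button tops are at z≈0.067, the lip is 0.29 long at about 35 mm depth, and the hood yaw is about -1.9°. The crop confirms the green button on the grey box. Band minus pointer is about 98 mm up the slope. I'll go in front of the lip now.

```bash
python3 -m crank '[{"x":-0.025,"y":-0.023,"turn":-0.03},{"x":-0.07,"y":-0.065,"turn":-0.08},{"x":-0.115,"y":-0.107,"turn":-0.14},{"x":-0.16,"y":-0.149,"turn":-0.2},{"x":-0.205,"y":-0.191,"turn":-0.263},{"x":-0.25,"y":-0.233,"turn":-0.263},{"x":-0.295,"y":-0.275,"turn":-0.263},{"x":-0.34,"y":-0.317,"turn":-0.263},{"x":-0.385,"y":-0.36,"turn":-0.263},{"x":-0.43,"y":-0.403,"turn":-0.263},{"x":-0.47,"y":-0.44,"turn":-0.263},{"x":-0.498,"y":-0.467,"turn":-0.263}]' 0 5; python3 -m crank '[{},{},{"z":0.0}]'
```

```text
invalid input
invalid input
```

```bash
python3 -m crank '[{"x":-0.025,"y":-0.023,"z":0,"turn":-0.03},{"x":-0.07,"y":-0.065,"z":0,"turn":-0.08},{"x":-0.115,"y":-0.107,"z":0,"turn":-0.14},{"x":-0.16,"y":-0.149,"z":0,"turn":-0.2},{"x":-0.205,"y":-0.191,"z":0,"turn":-0.263},{"x":-0.25,"y":-0.233,"z":0,"turn":-0.263},{"x":-0.295,"y":-0.275,"z":0,"turn":-0.263},{"x":-0.34,"y":-0.317,"z":0,"turn":-0.263},{"x":-0.385,"y":-0.36,"z":0,"turn":-0.263},{"x":-0.43,"y":-0.403,"z":0,"turn":-0.263},{"x":-0.47,"y":-0.44,"z":0,"turn":-0.263},{"x":-0.498,"y":-0.467,"z":0,"turn":-0.263}]' 0 5; python3 -m crank '[{"x":0,"y":0,"z":0,"turn":0},{"x":0,"y":0,"z":0,"turn":0}]'
```

```text
time_s: 1.6
tool_pos: [0.5303, 0.027, 0.2414]
tool_rot: [-180.0, -0.0, 178.0]
force: [0.7, 1.4, -0.9]
grip_width: 0.0005
grasp_force: 0.0
time_s: 1.85
tool_pos: [0.5292, 0.0309, 0.2411]
tool_rot: [180.0, -0.1, 178.2]
force: [0.0, 0.8, -0.2]
grip_width: 0.0005
grasp_force: 0.0
```

```bash
python3 -m crank '[{"x":0,"y":0,"z":0.025,"turn":0},{"x":0,"y":0,"z":0.06,"turn":0},{"x":0,"y":0,"z":0.09,"turn":0},{"x":0,"y":0,"z":0.112,"turn":0},{"x":0,"y":0,"z":0.112,"turn":0}]'; python3 - <<'E'
from h import *
t=imaging.read_camera('top')[:,:,::-1];s=imaging.read_camera('side')[:,:,::-1]
a=cv2.resize(t[150:310,195:395],(500,400),interpolation=cv2.INTER_CUBIC)
b=cv2.resize(s[130:310,270:405],(300,400),interpolation=cv2.INTER_CUBIC)
cv2.imwrite('pics/c2.png',np.hstack([a,b]))
E
```

```text
time_s: 2.48
tool_pos: [0.5278, 0.0317, 0.1279]
tool_rot: [-180.0, -0.2, 178.3]
force: [-0.7, 0.0, 0.4]
grip_width: 0.0005
grasp_force: 0.0
```

View pics/c2.png

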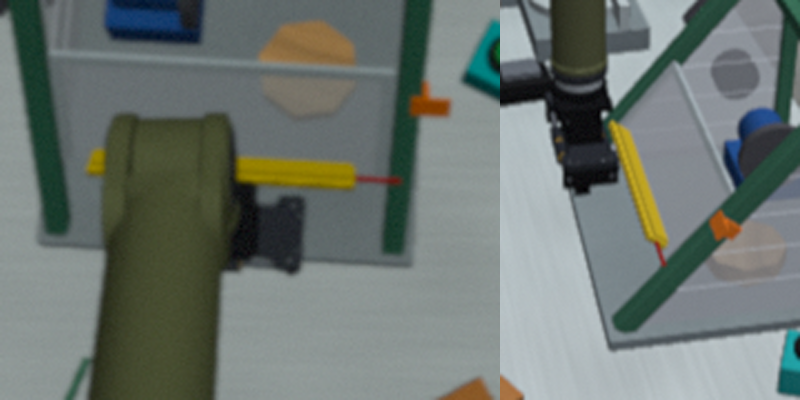

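Both views show the closed fingers in front of the lip's middle, with the gripper body wide along the lip and clear of the pane. Next I'll advance to contact.

```bash
python3 -m crank '[{"x":-0.012,"y":0,"z":0,"turn":0},{"x":-0.026,"y":0,"z":0,"turn":0},{"x":-0.038,"y":0,"z":0,"turn":0},{"x":-0.045,"y":0,"z":0,"turn":0},{"x":-0.045,"y":0,"z":0,"turn":0}]'; python3 -m crank '[{"x":-0.004,"y":0,"z":0,"turn":0},{"x":-0.008,"y":0,"z":0,"turn":0},{"x":-0.012,"y":0,"z":0,"turn":0},{"x":-0.012,"y":0,"z":0,"turn":0}]'
```

```text
time_s: 3.2
tool_pos: [0.5752, 0.0282, 0.1293]
tool_rot: [-180.0, -0.0, 178.1]
force: [-0.4, 0.0, 0.6]
grip_width: 0.0006
grasp_force: 0.0
time_s: 3.7
tool_pos: [0.5824, 0.0282, 0.1292]
tool_rot: [180.0, -0.6, 178.1]
force: [-13.7, -0.4, 10.3]
grip_width: 0.0006
grasp_force: 6.5
```

Contact at x≈0.592 matches the lip's front lower edge, but a purely horizontal push nearly jams: the force is square to the pane. I'll ease off, drop a little lower under the lip, then push along the slope.

```bash
python3 -m crank '[{"x":0.006,"y":0,"z":0,"turn":0},{"x":0.008,"y":0,"z":0.01,"turn":0},{"x":0.008,"y":0,"z":0.01,"turn":0},{"x":0.004,"y":0,"z":0.006,"turn":0},{"x":-0.001,"y":0,"z":0.001,"turn":0},{"x":-0.006,"y":0,"z":-0.005,"turn":0},{"x":-0.012,"y":0,"z":-0.012,"turn":0},{"x":-0.018,"y":0,"z":-0.019,"turn":0},{"x":-0.018,"y":0,"z":-0.019,"turn":0}]'; cat > m.py <<'E'
from h import *
import sys
t=imaging.read_camera('top')[:,:,::-1];s=imaging.read_camera('side')[:,:,::-1]
cv2.imwrite(f'pics/{sys.argv[1]}.png',np.hstack([cv2.resize(t[150:310,195:395],(500,400),interpolation=cv2.INTER_CUBIC),cv2.resize(s[130:310,270:405],(300,400),interpolation=cv2.INTER_CUBIC)]))
for n,i,x0,y0,x1,y1 in(('top',t,300,150,375,260),('side',s,320,160,400,285)):
    h=cv2.cvtColor(i[y0:y1,x0:x1],cv2.COLOR_BGR2HSV)
    for c,m in(('red',cv2.inRange(h,(0,100,60),(4,255,255))|cv2.inRange(h,(172,100,60),(180,255,255))),('orange',cv2.inRange(h,(7,180,120),(17,255,255))),('yel',cv2.inRange(h,(20,150,110),(33,255,255)))):
        v,u=np.nonzero(m)
        if len(u): print(n,c,len(u),'u',u.min()+x0,u.max()+x0,'v',v.min()+y0,v.max()+y0,'mean',round(u.mean()+x0,1),round(v.mean()+y0,1))
E
python3 m.py c3
```

```text
time_s: 4.82
tool_pos: [0.6058, 0.0274, 0.1501]
tool_rot: [180.0, 0.1, 178.1]
force: [-3.8, -0.3, 3.8]
grip_width: 0.0006
grasp_force: 2.1
top red 28 u 340 354 v 210 211 mean 347.0 210.5
top orange 82 u 360 373 v 184 195 mean 366.4 191.3
top yel 176 u 319 337 v 204 213 mean 328.1 208.4
side red 15 u 348 352 v 231 240 mean 350.3 235.9
side orange 105 u 348 377 v 225 237 mean 369.4 231.4
side yel 213 u 337 352 v 205 232 mean 344.5 217.6
```

```bash
cat > d.py <<'E'
from h import *
import sys
a=list(map(float,sys.argv[1:]))
X,e=tri(a[:2],a[2:]); print(X.round(4),e)
p0=np.array([.6024,-.1663,.1189]);u=np.array([.6427,-.0208,.766]);n=np.array([.766,-.025,-.643])
print('from start: slope',(X-p0)@u,'normal',(X-p0)@n)
# predict pointer-tip pixels along slope
for d in(0,.03,.09,.1,.11): print(d,proj(Pt,p0+d*u).round(1),proj(Ps,p0+d*u).round(1))
E
python3 d.py 355 211 350.5 240
```

```text
[ 0.6237 -0.1637  0.147 ] [array([-0.1,  0.5]), array([ 0.3, -0.1])]
from start: slope 0.035120360453360755 normal -0.0017993466275909344
0 [355.  221.6] [343.6 249. ]
0.03 [356.  212.7] [350.4 242.1]
0.09 [358.  194.1] [364.3 227.8]
0.1 [358.4 190.9] [366.7 225.4]
0.11 [358.8 187.6] [369. 223.]
```

View pics/c3.png

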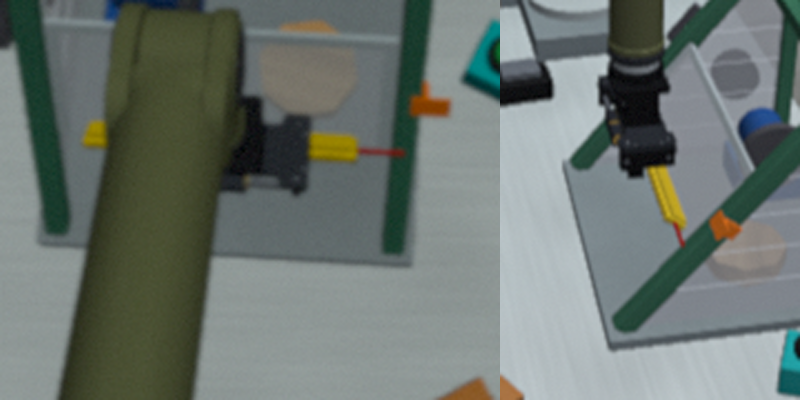

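The pointer has risen about 33 mm, to top (355,211); the band plate is at top (367,192) and side (371,232). I'll keep going up the slope.

```bash
python3 -m crank '[{"x":-0.005,"y":0,"z":-0.006,"turn":0},{"x":-0.011,"y":0,"z":-0.013,"turn":0},{"x":-0.017,"y":0,"z":-0.020,"turn":0},{"x":-0.023,"y":0,"z":-0.027,"turn":0},{"x":-0.027,"y":0,"z":-0.032,"turn":0},{"x":-0.029,"y":0,"z":-0.0345,"turn":0},{"x":-0.029,"y":0,"z":-0.0345,"turn":0}]';python3 m.py c4; python3 - <<'E'
from h import *
p0=np.array([.6024,-.1663,.1189]);u=np.array([.6427,-.0208,.766]);y=np.array([.0325,.9995,0])
for o in (0,.005,.025,.045):
  for d in(.075,.085,.095,.105): print(o,d,proj(Pt,p0+d*u-o*y).round(1),proj(Ps,p0+d*u-o*y).round(1))
i=np.hstack([cv2.resize(imaging.read_camera('top')[170:220,330:380],(400,400),interpolation=cv2.INTER_CUBIC),cv2.resize(imaging.read_camera('side')[210:260,340:390],(400,400),interpolation=cv2.INTER_CUBIC)])
cv2.imwrite('pics/c5.png',i[:,:,::-1])
E
```

```text
time_s: 5.8
tool_pos: [0.6346, 0.0265, 0.1839]
tool_rot: [180.0, 0.1, 178.1]
force: [-3.5, 0.8, 3.0]
grip_width: 0.0007
grasp_force: 1.7
top red 28 u 341 356 v 196 197 mean 347.6 196.5
top orange 83 u 361 373 v 184 195 mean 366.5 191.4
top yel 177 u 319 338 v 190 199 mean 328.9 194.4
side red 15 u 358 362 v 221 229 mean 360.4 224.9
side orange 103 u 358 377 v 219 237 mean 369.8 231.0
side yel 210 u 346 362 v 194 222 mean 354.1 207.1
0 0.075 [357.5 198.9] [360.8 231.4]
0 0.085 [357.9 195.7] [363.1 229. ]
0 0.095 [358.2 192.5] [365.5 226.6]
0 0.105 [358.6 189.2] [367.8 224.2]
0.005 0.075 [359.4 199. ] [361.2 232.5]
0.005 0.085 [359.8 195.8] [363.5 230.1]
0.005 0.095 [360.2 192.6] [365.9 227.7]
0.005 0.105 [360.5 189.4] [368.3 225.2]
0.025 0.075 [367.2 199.4] [362.9 236.8]
0.025 0.085 [367.6 196.2] [365.3 234.3]
0.025 0.095 [368. 193.] [367.7 231.9]
0.025 0.105 [368.4 189.8] [370.1 229.5]
0.045 0.075 [374.9 199.9] [364.6 241.1]
0.045 0.085 [375.3 196.7] [367.1 238.7]
0.045 0.095 [375.8 193.5] [369.5 236.2]
0.045 0.105 [376.2 190.2] [371.9 233.8]
```

View pics/c5.png

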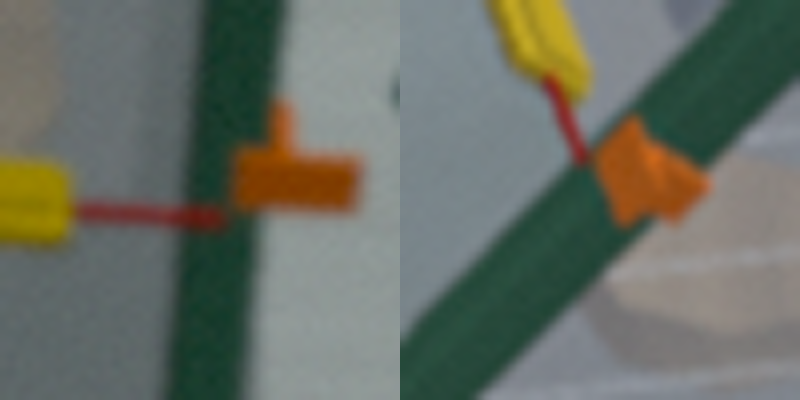

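The pointer tip is at top (357.3,196.8). The band's inner middle is at top (359.2,192.5) and side (366.5,227), so about 14 mm of slope is left.

```bash
python3 -m crank '[{"x":-0.003,"y":0,"z":-0.0035,"turn":0},{"x":-0.006,"y":0,"z":-0.007,"turn":0},{"x":-0.0085,"y":0,"z":-0.0102,"turn":0},{"x":-0.0085,"y":0,"z":-0.0102,"turn":0}]'; python3 m.py c6; python3 - <<'E'
from h import *
i=np.hstack([cv2.resize(imaging.read_camera('top')[170:220,330:380],(400,400),interpolation=cv2.INTER_CUBIC),cv2.resize(imaging.read_camera('side')[210:260,340:390],(400,400),interpolation=cv2.INTER_CUBIC)])
cv2.imwrite('pics/c7.png',i[:,:,::-1])
E
```

```text
time_s: 6.5
tool_pos: [0.643, 0.0261, 0.1938]
tool_rot: [180.0, 0.1, 178.1]
force: [-0.3, 0.2, -0.0]
grip_width: 0.0003
grasp_force: 0.7
top red 30 u 341 357 v 191 193 mean 349.0 192.2
top orange 85 u 360 373 v 184 195 mean 366.4 191.4
top yel 182 u 320 338 v 185 195 mean 328.8 190.0
side red 14 u 362 366 v 218 226 mean 363.9 222.4
side orange 104 u 361 377 v 216 237 mean 369.8 230.7
side yel 205 u 349 365 v 191 218 mean 357.1 204.0
```

View pics/c7.png

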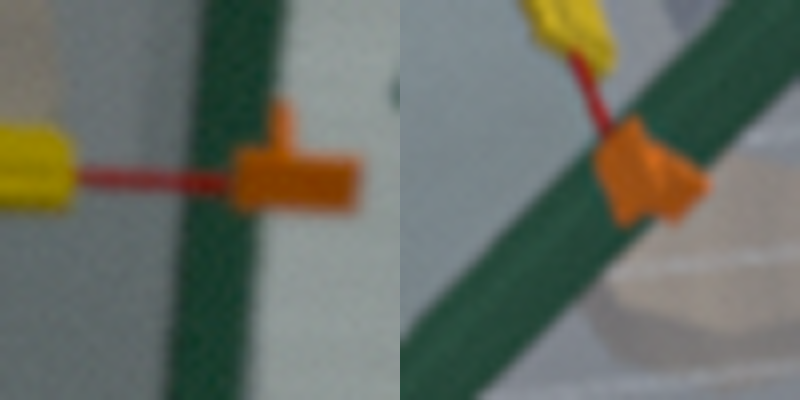

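The pointer now lies at the band's middle in both views, top row 192.7 against 192.3, and the contact force is about zero. I'll withdraw straight back and go above the green button.

```bash
python3 -m crank '[{"x":0.008,"y":0,"z":0,"turn":0},{"x":0.03,"y":0,"z":0,"turn":0},{"x":0.06,"y":0,"z":0,"turn":0},{"x":0.08,"y":0,"z":-0.02,"turn":0},{"x":0.08,"y":-0.04,"z":-0.05,"turn":0},{"x":0.08,"y":-0.09,"z":-0.056,"turn":0},{"x":0.08,"y":-0.14,"z":-0.056,"turn":0},{"x":0.08,"y":-0.19,"z":-0.056,"turn":0},{"x":0.078,"y":-0.24,"z":-0.056,"turn":0},{"x":0.076,"y":-0.29,"z":-0.056,"turn":0},{"x":0.074,"y":-0.34,"z":-0.056,"turn":0},{"x":0.073,"y":-0.38,"z":-0.056,"turn":0}]'; python3 -m crank '[{"x":0,"y":-0.025,"z":0.02,"turn":0},{"x":0,"y":-0.037,"z":0.06,"turn":0},{"x":0,"y":-0.037,"z":0.1,"turn":0},{"x":0,"y":-0.037,"z":0.13,"turn":0},{"x":0,"y":-0.037,"z":0.14,"turn":0},{"x":0,"y":-0.037,"z":0.14,"turn":0}]'; python3 m.py c8; python3 - <<'E'
from h import *
cv2.imwrite('pics/c9.png',np.hstack([cv2.resize(imaging.read_camera('top')[190:310,380:500],(400,400),interpolation=cv2.INTER_CUBIC),cv2.resize(imaging.read_camera('side')[250:370,280:400],(400,400),interpolation=cv2.INTER_CUBIC)])[:,:,::-1])
E
```

```text
time_s: 8.2
tool_pos: [0.5561, -0.3534, 0.2495]
tool_rot: [-180.0, 0.0, 178.0]
force: [1.8, -0.7, -0.5]
grip_width: 0.0001
grasp_force: 0.0
time_s: 8.95
tool_pos: [0.5556, -0.388, 0.1094]
tool_rot: [180.0, 0.0, 178.1]
force: [-0.5, 0.7, -0.4]
grip_width: 0.0005
grasp_force: 0.0
top red 28 u 341 357 v 191 193 mean 348.8 192.0
top orange 84 u 360 373 v 184 195 mean 366.2 191.5
top yel 382 u 300 338 v 184 195 mean 318.7 189.5
side orange 64 u 367 377 v 228 237 mean 371.8 232.6
```

View pics/c9.png

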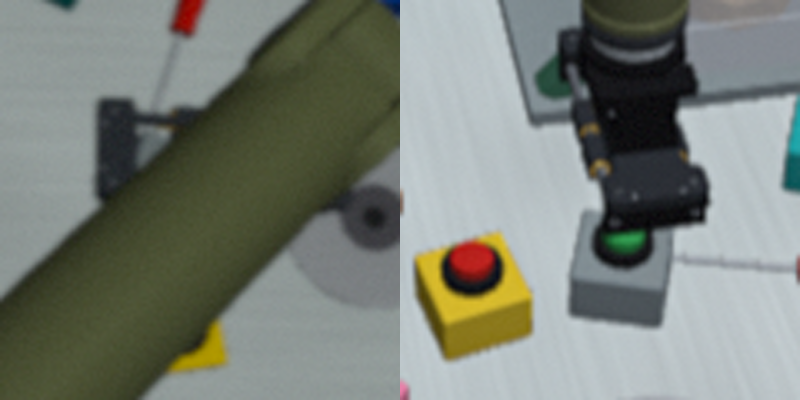

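The side view shows the closed fingers right over the green button at side (347,321), with the red one well clear; the window has not moved. Now I'll press.

```bash
python3 -m crank '[{"x":0,"y":0,"z":0.012,"turn":0},{"x":0,"y":0,"z":0.02,"turn":0},{"x":0,"y":0,"z":0.024,"turn":0},{"x":0,"y":0,"z":0.028,"turn":0},{"x":0,"y":0,"z":0.028,"turn":0}]';  python3 -m crank '[{"x":0,"y":0,"z":0.003,"turn":0},{"x":0,"y":0,"z":0.005,"turn":0},{"x":0,"y":0,"z":0.005,"turn":0}]'
```

```text
time_s: 9.78
tool_pos: [0.5557, -0.3881, 0.0852]
tool_rot: [179.9, 0.1, 178.1]
force: [-6.3, 5.8, 21.3]
grip_width: 0.0005
grasp_force: 10.8
time_s: 10.15
tool_pos: [0.5558, -0.3883, 0.0847]
tool_rot: [179.8, 0.2, 178.1]
force: [-13.3, 12.4, 43.4]
grip_width: 0.0007
grasp_force: 21.8
```

```bash
python3 -m crank '[{"x":0,"y":0,"z":-0.006,"turn":0},{"x":0,"y":0,"z":-0.0075,"turn":0},{"x":0,"y":0,"z":-0.0075,"turn":0}]'; for i in 1 2 3; do python3 -m crank '[{"x":0,"y":0,"z":-0.0015,"turn":0},{"x":0,"y":0,"z":-0.0015,"turn":0}]'|grep -E 'pos|force:'; done
```

```text
time_s: 10.52
tool_pos: [0.5558, -0.3882, 0.0854]
tool_rot: [180.0, 0.1, 178.1]
force: [-1.8, 2.4, 9.8]
grip_width: 0.0008
grasp_force: 4.9
tool_pos: [0.5557, -0.3881, 0.0858]
force: [-0.1, 0.7, 3.4]
grasp_force: 2.3
tool_pos: [0.5557, -0.3881, 0.0868]
force: [0.4, 1.4, 4.8]
grasp_force: 2.0
tool_pos: [0.5557, -0.3881, 0.0882]
force: [-0.1, 1.1, 2.5]
grasp_force: 1.6
```

The force falls off like a spring above z 0.0855, so the button was fully bottomed. I'll draw back and check.

```bash
python3 -m crank '[{"x":0,"y":0,"z":-0.01,"turn":0},{"x":0,"y":0,"z":-0.04,"turn":0},{"x":0,"y":0,"z":-0.08,"turn":0},{"x":0,"y":0,"z":-0.12,"turn":0},{"x":0.03,"y":0,"z":-0.15,"turn":0},{"x":0.06,"y":0,"z":-0.15,"turn":0},{"x":0.06,"y":0,"z":-0.15,"turn":0},{"x":0.06,"y":0,"z":-0.15,"turn":0}]'; python3 m.py c10; python3 - <<'E'
from h import *
cv2.imwrite('pics/c11.png',imaging.read_camera('side')[:,:,::-1])
E
```

```text
time_s: 12.28
tool_pos: [0.4961, -0.3857, 0.238]
tool_rot: [180.0, 0.0, 178.1]
force: [0.2, -0.0, -0.6]
grip_width: 0.0004
grasp_force: 0.0
top red 28 u 341 357 v 191 193 mean 348.7 192.1
top orange 85 u 360 373 v 184 195 mean 366.3 191.4
top yel 381 u 300 338 v 184 195 mean 318.8 189.4
side red 14 u 362 366 v 218 226 mean 363.9 222.4
side orange 106 u 361 377 v 216 237 mean 369.8 230.7
side yel 350 u 342 365 v 167 218 mean 353.2 194.3
```

View pics/c11.png

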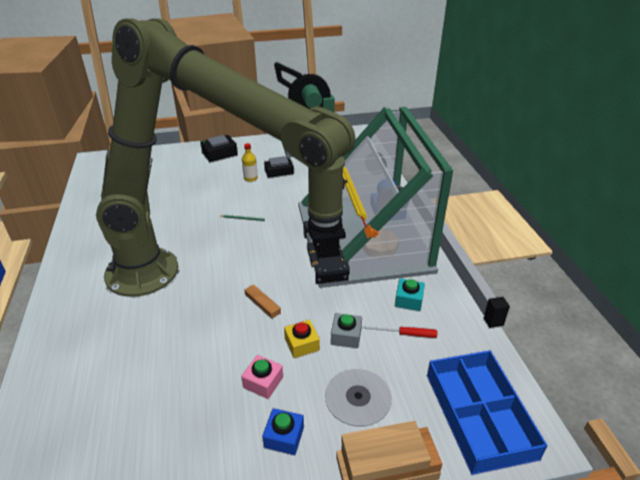

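The arm is clear of everything, all objects lie where they were, and the pointer is still in the band at side (366,226).

```bash
python3 -c "
from cell import env
print(env.sign_off())"
```

```text
the job is handed in; nothing more can be done
None
```

The job is handed in: the window is up with the red pointer at the middle of the orange band, the green button was pressed fully down (about 43 N on the fingertips, against the roughly 5 N needed), and the arm is drawn back with nothing else moved; the fingers only pointed straight down, so they pushed on the lip's front lower edge with the tips below it.

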